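# Sweep the beading lamps off

### The job

Beading is finished: switch off the three lamps by dragging one fingertip along the row of coral toggles on the coral-banded switch bank, so that all three, which lean one way, are folded well over the other way in a single pass, one after the other, without lifting the finger away half-way. Leave the bank with the teal toggles untouched: it must stay on.

Things in the scene. Friction and masses are not known exactly. Their poses are not given: they have to be found in the camera images.
- lamp_bank: The bank to switch off, fixed to the tray: white housing 190 long (own x), 56 wide, 40 high (mm), coral band round its foot, three coral paddle toggles in a row along its top. Origin: centre of its underside; z up, x along the row, roughly away from the robot. All lean to -x when on and fold only towards +x. A fingertip moving to +x at 12 to 27 mm above the top face folds each and passes on over it.
- lamp_bank_t1 (a joint): First coral toggle, hinged across the bank in its top face at x = -46 mm, nearest the end that they lean to. Paddle 36 long, 20 wide, 6 thick (mm); upright its tip is 76 above the bank's origin. Radians: 0 to 0.1 at the start = on, leaning 11 degrees to the bank's -x end; 0.2 = upright; 1.6 = stop, nearly flat to +x. Off: above 0.8. Stiff hinge: about 1 N at the tip moves it, it stays where left.
- lamp_bank_t2 (a joint): Second coral toggle, hinged across the bank in its top face at x = 0. Paddle 36 long, 20 wide, 6 thick (mm); upright its tip is 76 above the bank's origin. Radians: 0 to 0.1 at the start = on, leaning 11 degrees to the bank's -x end; 0.2 = upright; 1.6 = stop, nearly flat to +x. Off: above 0.8. Stiff hinge: about 1 N at the tip moves it, it stays where left.
- lamp_bank_t3 (a joint): Third coral toggle, hinged across the bank in its top face at x = +46 mm. Paddle 36 long, 20 wide, 6 thick (mm); upright its tip is 76 above the bank's origin. Radians: 0 to 0.1 at the start = on, leaning 11 degrees to the bank's -x end; 0.2 = upright; 1.6 = stop, nearly flat to +x. Off: above 0.8. Stiff hinge: about 1 N at the tip moves it, it stays where left.
- fan_bank: The bank to leave untouched, in the other place on the tray (left or right): same build and size as the lamp bank, but teal blue band and toggles. Origin: centre of its underside, x along its row. Also on the tray: a steel bowl (96 mm across, 42 high) and white enamel box (58 high) at its left and right ends, a bead carousel (110 across, 148 high) in the middle of the far side.

How it is judged:
By the outcome, as a careful person would: the job done as asked, in the order asked, and still so for the second after the job is handed in, with the robot touching nothing.
It also fails if it takes over 26 s, if anything falls off the work surface, if the arm or the gripper's body presses on something with over 40 N, if the wrist force passes 120 N, or if a joint passes its speed limit or range.

### The arm

A 6-joint arm with a two-finger parallel gripper is mounted at the origin on the work surface. World frame = base frame: x ahead of the robot, y to its left, z up, the work surface at z = 0. Lengths are in m, angles in degrees, forces in N, time in s.
With the tool pointing down it reaches from about 0.375 to 0.9 m from the base axis. Payload 3.1 kg.
Tool frame: the origin (TCP) lies midway between the tips of the shut fingers; the grasp point (between the pads) lies 19 mm behind it; z points along the fingers, y is the direction in which the jaws open and shut (so a half turn about z gives the same grasp; the last joint's range is limited). The gripper opens to 87 mm and grips with 3 to 60 N. Pads are 19 mm wide; open, the fingers measure 117 mm over their backs; the gripper's body (75 mm by 190 mm) begins 51 mm behind the grasp point.
Start: joints at [-87.233, 30.224, 82.088, -0, 67.689, -10.227], TCP at [0.141, -0.609, 0.223] pointing down, gripper open.
Joint ranges: [-176.69, 176.69], [-43.24, 126.21], [12.49, 139.97], [-82, 262], [0, 151.66], [-163.58, 163.58]. Speed limits (degrees/s): [159.86, 159.86, 180, 180, 180, 180].

### API

Orientations are given as a 3x3 rotation matrix whose columns are the frame's x, y, z axes.
In Python, from rig import bot, capture, get_calibration gives the robot as it stands.
- The arm moves only by the tool play_rows, never from a script. Its arguments are lists of equal length, an entry for each row: "fingers": the closure in counts, from 0 (fully open) to 255 (shut); "linear": the shift along the tool's x, y, z in mm, a list of three; "rot": the turn, a rotation vector about the tool's x, y, z in degrees, a list of three. A call has 1 to 20 rows; each row is the pose to reach, as a shift and turn from the pose commanded when the call began, along the tool's axes at that moment; what a row does not reach only later rows make up. A row lasts 1/10 s, in which the tool goes at most 50 mm and 8.59 degrees, less where a joint would pass 70% of its speed; a pose out of reach is approached as far as the arm can. A call with a gripper value outside its range is refused whole. The fingers move at their own pace and stop on an object; the grip force is fixed at half the most. Time passes only in rows, so rows that repeat a pose let the fingers close. It gives the time, the measured TCP pose, the force and the opening at its end, in the units of the state.
- bot.read_state(): the state, without advancing time (a new reading comes with each control period).
- capture(name): name is "scene" or "top" or "wrist"; returns the picture (384x512x3 uint8, red, green, blue); there is no depth.
- get_calibration(name): a dict with "vfov" (degrees; the focal length in pixels is half the picture's height over the tangent of half this angle, whatever the lens; pixels are square), "cx", "cy" (the principal point, pixels), "camera_from_world" (4x4, takes a point from world to camera coordinates). Camera axes: x right, y down, z forward; pixel columns grow to the right and rows downward; lengths in m; the calibration is good to about 2 mm. A picture is of the moment at which its call begins: read the wrist's pose just before it. get_calibration takes no time and is no camera call; for the wrist camera it gives the pose at the moment of the call.
- bot.hand_in(): hands the job in, once; it reports no verdict.
The state is a dict: "time_s": time; "joint_positions": joint angles; "qvel": joint speeds; "tau": joint torques, N m; "position": TCP position; "tcp_rot": TCP orientation; "force": force on the tool from outside, world axes, zero at the start; "moment": the same for the moment, N m; "opening": opening from 0.0 (shut) to 1.0 (fully open).
Only numpy, scipy, OpenCV 4.12 (cv2) and the standard library are available. Lean on these libraries where they do the work, as an engineer would, in place of code of your own. Each camera call takes 0.05 s, during which the arm holds its last target.

## Working session

There is one attempt and no reset: what is moved stays moved. The work goes in short steps, Python scripts to look and compute and a tool call to move; the robot and the scene stay as the last step left them, time stands still between calls to the robot, and variables do not carry over. Pictures are saved under pics/ and viewed, and the job is handed in when it is done.

Besides the shell and the picture viewer there is one more tool, called after "Request:" as a command line: name --argument value ..., lists and objects as JSON in quotes. play_rows: Moves the arm, as the interface text tells. Its arguments: {"type":"object","properties":{"fingers":{"type":"array"},"linear":{"type":"array"},"rot":{"type":"array"}},"required":["fingers","linear","rot"]}

```bash
mkdir -p pics; python3 - <<'E'
from rig import bot,capture,get_calibration
import cv2,numpy as np
s=bot.read_state();print(s['time_s'],s['position'],np.round(s['tcp_rot'],3).tolist())
for n in['scene','top']:
    c=get_calibration(n);print(n,c)
    im=capture(n);cv2.imwrite(f'pics/{n}0.png',im[...,::-1])
E
```

```text
0.0 [ 0.14054357 -0.60824076  0.22155202] [[0.974, 0.225, -0.0], [0.225, -0.974, 0.002], [0.0, -0.002, -1.0]]
scene {'vfov': 55.82974505925528, 'cx': 254.56838671449756, 'cy': 194.28422202747453, 'camera_from_world': array([[ 0.40970758,  0.91200324,  0.01974305, -0.22381919],
       [ 0.52556449, -0.21830369, -0.82226849, -0.24066927],
       [-0.74560155,  0.34726588, -0.56875719,  1.13263408],
       [ 0.        ,  0.        ,  0.        ,  1.        ]])}
top {'vfov': 43.653528030842025, 'cx': 251.690151051635, 'cy': 193.13805319305828, 'camera_from_world': array([[ 0.0077139 , -0.99977503, -0.01975823, -0.01224792],
       [-0.98953821, -0.0047853 , -0.14419166,  0.55841804],
       [ 0.14406467,  0.0206638 , -0.9893525 ,  0.81525327],
       [ 0.        ,  0.        ,  0.        ,  1.        ]])}
```

View pics/scene0.png

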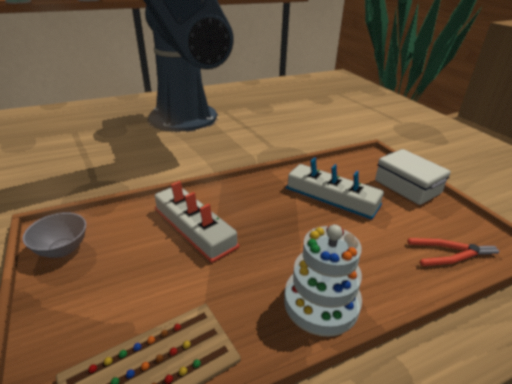

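View pics/top0.png

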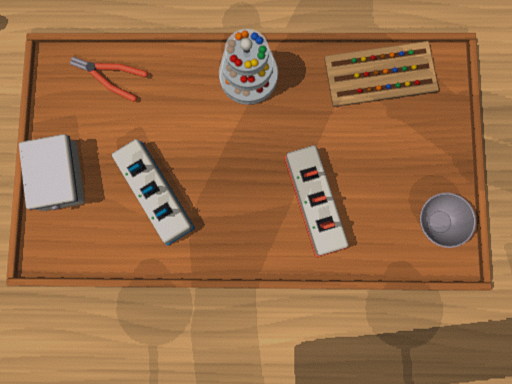

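The coral bank is centred near (317,200) in the top view, with its far end at (303,152). In the scene view it is near (195,222). The teal bank is to the left in the top view. Next I'll segment the coral bank in both views.

```bash
python3 - <<'E'
import cv2,numpy as np
t=cv2.imread('pics/top0.png');s=cv2.imread('pics/scene0.png')
a=cv2.resize(t[135:265,270:360],None,fx=4.5,fy=4.5,interpolation=cv2.INTER_CUBIC)
b=cv2.resize(s[170:270,145:245],None,fx=3.9,fy=3.9,interpolation=cv2.INTER_CUBIC)
b=cv2.copyMakeBorder(b,0,a.shape[0]-b.shape[0],0,0,0)
cv2.imwrite('pics/crop0.png',np.hstack([a,b][:1]+[b]))
for n,im,(r0,r1,c0,c1) in(('top',t,(135,265,270,360)),('scene',s,(170,270,145,245))):
    h=cv2.cvtColor(im,cv2.COLOR_BGR2HSV)
    z=np.zeros(h.shape[:2],np.uint8);z[r0:r1,c0:c1]=1
    w=((h[...,1]<70)&(h[...,2]>120)&(z>0)).astype(np.uint8)
    w=cv2.morphologyEx(w,cv2.MORPH_OPEN,np.ones((3,3)))
    cs=max(cv2.findContours(w,0,2)[0],key=cv2.contourArea)
    print(n,'white',cv2.minAreaRect(cs),cv2.approxPolyDP(cv2.convexHull(cs),3,True)[:,0].tolist())
    m=(((h[...,0]<8)|(h[...,0]>174))&(h[...,1]>120)&(h[...,2]>120)&(z>0)).astype(np.uint8)
    k,l,st,ce=cv2.connectedComponentsWithStats(m)
    for i in range(1,k):
        if st[i,4]>12:print(st[i],ce[i])
E
```

```text
top white ((316.772705078125, 199.66766357421875), (107.5483627319336, 31.914470672607422), 72.68106079101562) [[312, 145], [347, 243], [317, 254], [287, 157], [289, 152]]
[284 156  39 101 160] [300.60625 207.86875]
[304 170  14   7  47] [311.06382979 172.93617021]
[313 195  13   7  48] [319.4375     198.33333333]
[320 223  15   6  52] [327.75       225.32692308]
scene white ((214.92413330078125, 230.58966064453125), (33.76516342163086, 26.835968017578125), 40.23635482788086) [[214, 214], [235, 233], [210, 244], [195, 228]]
[171 182  12  13  74] [177.37837838 187.04054054]
[185 193  10   5  32] [190.03125 194.96875]
[200 204  10   6  36] [205.38888889 206.80555556]
[211 243  28  18  78] [224.53846154 252.38461538]
```

View pics/crop0.png

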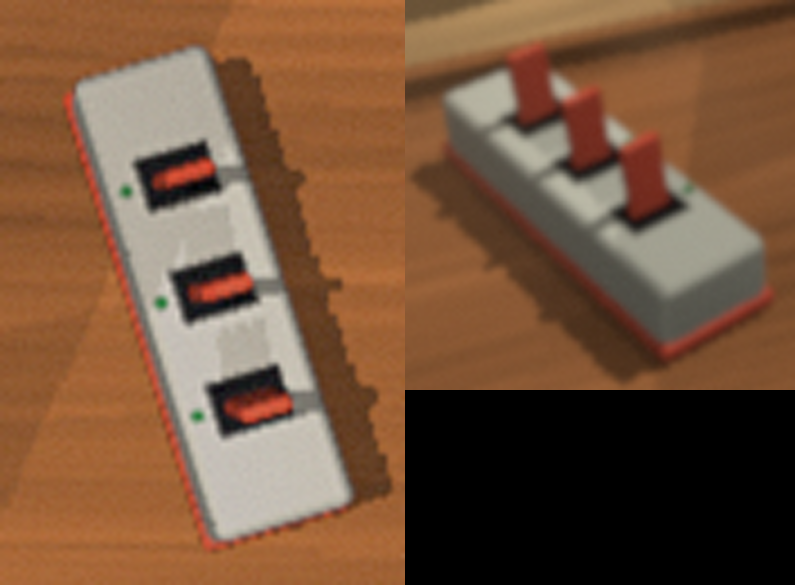

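```bash
cat > h.py <<'E'
import numpy as np
from rig import get_calibration
def ray(n,uv,c=None):
    c=c or get_calibration(n);f=192/np.tan(np.radians(c['vfov']/2));M=c['camera_from_world']
    d=M[:3,:3].T@np.array([(uv[0]-c['cx'])/f,(uv[1]-c['cy'])/f,1]);return -M[:3,:3].T@M[:3,3],d/np.linalg.norm(d)
def tri(*rs):
    A=sum(np.eye(3)-np.outer(d,d) for o,d in rs);b=sum((np.eye(3)-np.outer(d,d))@o for o,d in rs)
    p=np.linalg.solve(A,b);return p,[np.linalg.norm(np.cross(p-o,d)) for o,d in rs]
def plane(n,uv,z,c=None):
    o,d=ray(n,uv,c);return o+d*(z-o[2])/d[2]
E
python3 - <<'E'
from h import *
off=lambda u,v:(270+(u+.5)/4.5-.5,135+(v+.5)/4.5-.5)
T=[off(*p) for p in((78,88),(208,48),(352,497),(218,540))]
so=lambda u,v:(145+(u-405+.5)/3.9-.5,170+(v+.5)/3.9-.5)
S=[so(763,240),so(665,293),so(445,98)]
for a,b in zip(T,S):
    print(tri(ray('top',a),ray('scene',b)))
for z in(.04,.05,.06):
    P=np.array([plane('top',a,z) for a in T]);print(z,P[:,:2].round(4).tolist(),P.mean(0),[np.linalg.norm(P[i]-P[i-1]) for i in range(4)])
    H=[plane('top',off(*p),z) for p in((178,176),(214,288),(249,401))];print(np.round(H,4).tolist(), np.linalg.norm(H[2]-H[0]))
# tip heights: top paddle tips & scene
E
```

```text
(array([ 0.62727946, -0.07111947,  0.05150448]), [np.float64(7.234588340152692e-05), np.float64(7.234588340149779e-05)])
(array([ 0.64358402, -0.1217572 ,  0.05262143]), [np.float64(0.0008115855745260839), np.float64(0.0008115855745259978)])
(array([ 0.46714012, -0.17538404,  0.05137095]), [np.float64(0.00039556888943391633), np.float64(0.000395568889433936)])
0.04 [[0.6299, -0.0718], [0.6465, -0.124], [0.4675, -0.1778], [0.4505, -0.1256]] [ 0.5485967  -0.12480014  0.04      ] [np.float64(0.18728494385556496), np.float64(0.05475717269187864), np.float64(0.18691806109582051), np.float64(0.0549007236545517)]
[[0.5942, -0.1115, 0.04], [0.5493, -0.1252, 0.04], [0.5046, -0.1384, 0.04]] 0.09349795632037312
0.05 [[0.6276, -0.0713], [0.644, -0.1228], [0.4671, -0.176], [0.4503, -0.1244]] [ 0.54725791 -0.12363841  0.05      ] [np.float64(0.1850733960742548), np.float64(0.054110574512203635), np.float64(0.18471084563688825), np.float64(0.05425243035829938)]
[[0.5923, -0.1105, 0.05], [0.5479, -0.1241, 0.05], [0.5038, -0.1371, 0.05]] 0.09239388893726926
0.06 [[0.6253, -0.0707], [0.6415, -0.1217], [0.4667, -0.1742], [0.4501, -0.1233]] [ 0.54591912 -0.12247668  0.06      ] [np.float64(0.18286184829294455), np.float64(0.05346397633252868), np.float64(0.18250363017795607), np.float64(0.053604137062047114)]
[[0.5904, -0.1095, 0.06], [0.5466, -0.1229, 0.06], [0.503, -0.1357, 0.06]] 0.09128982155416542
```

```bash
python3 - <<'E'
from h import *
from rig import bot
s=bot.read_state();R=np.array(s['tcp_rot']);p=np.array(s['position'])
a=np.radians(16.8);u=np.array([np.cos(a),np.sin(a),0]);c=np.array([.5471,-.1235,0])
t=c-.09*u;t[2]=.15
print(t,1000*R.T@(t-p),np.degrees(np.arctan2(R[1,0],R[0,0])))
for uv in((247,44),(248,100)):print(plane('top',uv,.16),plane('top',uv,.02))
E
```

```text
[ 0.46094125 -0.14951286  0.15      ] [ 415.34606017 -374.85945505   72.53096062] 12.995423829307382
[ 0.7830111  -0.00183885  0.16      ] [0.84999957 0.00289562 0.02      ]
[ 0.68950107 -0.00427046  0.16      ] [ 7.38478394e-01 -4.34982678e-06  2.00000000e-02]
```

Request:
play_rows --fingers '[255,255,255,255,255,255,255,255,255,255,255,255,255,255,255,255,255,255]' --linear '[[35,-31,0],[70,-62,0],[105,-94,0],[140,-126,0],[175,-158,5],[210,-190,10],[245,-221,20],[280,-253,30],[315,-284,40],[345,-311,50],[375,-338,60],[400,-361,68],[415,-375,72],[415,-375,72],[415,-375,72],[415,-375,72],[415,-375,72],[415,-375,72]]' --rot '[[0,0,0],[0,0,-1],[0,0,-1],[0,0,-2],[0,0,-2],[0,0,-3],[0,0,-3.8],[0,0,-3.8],[0,0,-3.8],[0,0,-3.8],[0,0,-3.8],[0,0,-3.8],[0,0,-3.8],[0,0,-3.8],[0,0,-3.8],[0,0,-3.8],[0,0,-3.8],[0,0,-3.8]]'

```text
time_s: 1.9
position: [0.4604, -0.1512, 0.1508]
tcp_rot: [[0.958, 0.287, 0.0], [0.287, -0.958, -0.0], [0.0, 0.0, -1.0]]
force: [0.3, -0.5, -0.3]
opening: 0.001
```

```bash
python3 - <<'E'
from h import *
from rig import bot,capture
import cv2
s=bot.read_state();print(s['time_s'],s['position'],s['opening'],np.round(s['tcp_rot'],3).tolist(),s['force'])
c=get_calibration('wrist');w=capture('wrist');np.save('wc.npy',c,allow_pickle=True)
t=capture('top');s2=capture('scene')
cv2.imwrite('pics/w1.png',w[...,::-1])
cv2.imwrite('pics/t1.png',np.vstack([cv2.resize(x[100:300,100:400],None,fx=1.5,fy=1.5,interpolation=cv2.INTER_CUBIC)[...,::-1] for x in(t,s2)]))
E
```

```text
1.9 [ 0.46036866 -0.1512182   0.15079536] 0.0005361129996017533 [[0.958, 0.287, 0.0], [0.287, -0.958, -0.0], [0.0, 0.0, -1.0]] [ 0.33862413 -0.52264774 -0.30437858]
```

View pics/w1.png

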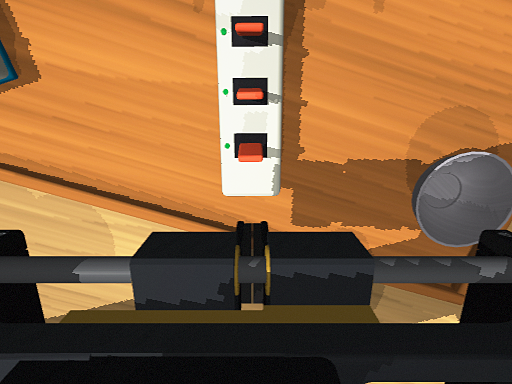

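View pics/t1.png

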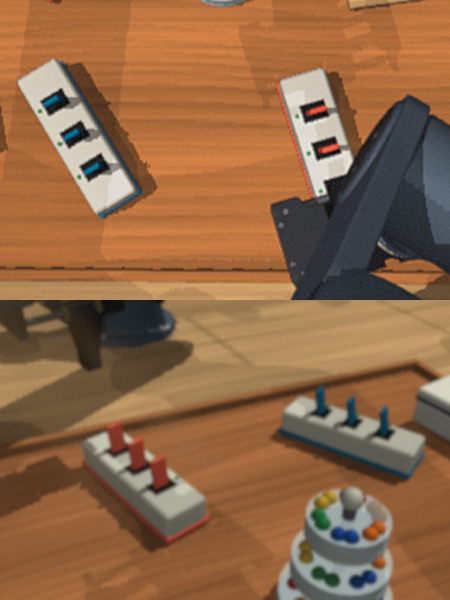

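The wrist view shows the three slots in a line at u≈250, v≈146, 91 and 31. The shut fingers are at u≈252, so they look aligned. In the top and scene views nothing has been disturbed. I'll check this in numbers.

```bash
python3 - <<'E'
from h import *
from rig import bot
import cv2
c=np.load('wc.npy',allow_pickle=True).item();print(c['vfov'],c['cx'],c['cy'])
w=cv2.imread('pics/w1.png');g=w.max(2)
m=(g<60).astype(np.uint8);m[165:]=0;m[:,:220]=0;m[:,275:]=0
h=cv2.cvtColor(w,cv2.COLOR_BGR2HSV);m|=(((h[...,0]<8)|(h[...,0]>174))&(h[...,1]>120)&(np.arange(384)[:,None]<165)&(abs(np.arange(512)-250)<20)).astype(np.uint8)
k,l,st,ce=cv2.connectedComponentsWithStats(m)
s=bot.read_state();R=np.array(s['tcp_rot']);p=np.array(s['position'])
for i in range(1,k):
    if st[i,4]>100:
        x,y,ww,hh,_=st[i];q=plane('w',(x+ww/2-.5,y+hh/2-.5),.052,c)
        print(st[i],q.round(4),(R.T@(q-p)*1000).round(1))
# near end corners of white top
for uv in((222,195),(280,195)):q=plane('w',uv,.052,c);print(q,(R.T@(q-p)*1000).round(1))
E
```

```text
67.32169356085163 251.8326124102157 191.4914491244283
[ 232   16   36   30 1054] [ 0.5888 -0.11    0.052 ] [134.6  -2.1  98.7]
[233  78  35  27 840] [ 0.5446 -0.1236  0.052 ] [88.4 -1.8 98.7]
[235 134  32  28 791] [ 0.4986 -0.1378  0.052 ] [40.3 -1.5 98.7]
[ 0.44809402 -0.12478834  0.052     ] [ -4.4 -28.5  98.7]
[ 0.46379781 -0.17721183  0.052     ] [-4.4 26.2 98.7]
```

The top and wrist views agree to within 2 mm. The tool needs about −1.5 mm in its y. I'll descend to z≈0.069, which is about 17 mm above the top face.

Request:
play_rows --fingers '[255,255,255,255,255,255,255,255]' --linear '[[0,-1.5,20],[0,-1.5,40],[0,-1.5,55],[0,-1.5,70],[0,-1.5,78],[0,-1.5,82],[0,-1.5,82],[0,-1.5,82]]' --rot '[[0,0,0],[0,0,0],[0,0,0],[0,0,0],[0,0,0],[0,0,0],[0,0,0],[0,0,0]]'

```text
time_s: 2.85
position: [0.4605, -0.1491, 0.069]
tcp_rot: [[0.957, 0.289, 0.001], [0.289, -0.957, -0.0], [0.001, 0.001, -1.0]]
force: [-0.5, 0.3, -0.0]
opening: 0.004
```

```bash
python3 - <<'E'
from h import *
from rig import bot,capture
import cv2
s=bot.read_state();print(s['time_s'],s['position'],s['force'])
w=capture('wrist');s2=capture('scene')
cv2.imwrite('pics/w2.png',np.hstack([cv2.resize(w,(400,300)),cv2.resize(s2[120:270,100:300],(400,300))])[...,::-1])
E
```

```text
2.85 [ 0.46053126 -0.14905108  0.06898307] [-0.51738917  0.27628216 -0.0377923 ]
```

View pics/w2.png

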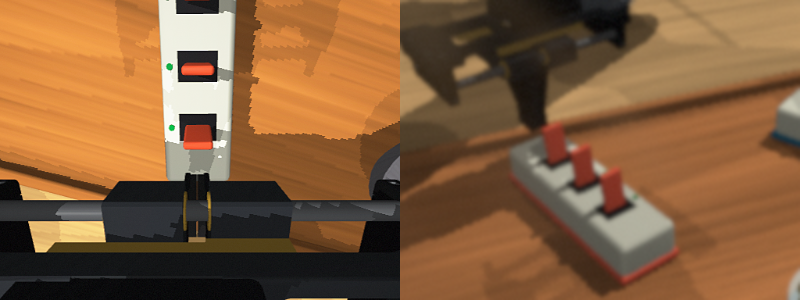

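The fingertip is behind toggle 1 and in line with the row, and all three toggles are still up. Now I'll make the single pass.

Request:
play_rows --fingers '[255,255,255,255,255,255,255,255,255,255,255,255,255,255,255,255,255,255,255,255]' --linear '[[8,0,0],[18,0,0],[28,0,0],[38,0,0],[48,0,0],[58,0,0],[68,0,0],[78,0,0],[88,0,0],[98,0,0],[108,0,0],[118,0,0],[128,0,0],[138,0,0],[148,0,0],[158,0,0],[168,0,0],[178,0,0],[186,0,0],[186,0,0]]' --rot '[[0,0,0],[0,0,0],[0,0,0],[0,0,0],[0,0,0],[0,0,0],[0,0,0],[0,0,0],[0,0,0],[0,0,0],[0,0,0],[0,0,0],[0,0,0],[0,0,0],[0,0,0],[0,0,0],[0,0,0],[0,0,0],[0,0,0],[0,0,0]]'

```text
time_s: 4.95
position: [0.6398, -0.0948, 0.0686]
tcp_rot: [[0.957, 0.29, 0.002], [0.29, -0.957, -0.0], [0.002, 0.001, -1.0]]
force: [-0.0, 0.2, -0.2]
opening: 0.003
```

```bash
python3 - <<'E'
from h import *
from rig import bot,capture
import cv2
s=bot.read_state();print(s['time_s'],s['position'],s['force'])
t=capture('top');s2=capture('scene')
cv2.imwrite('pics/s3.png',np.hstack([cv2.resize(x,(400,300)) for x in(t,s2)])[...,::-1])
E
```

```text
4.95 [ 0.63979582 -0.09481944  0.06864101] [-0.00684654  0.22706396 -0.19833505]
```

View pics/s3.png

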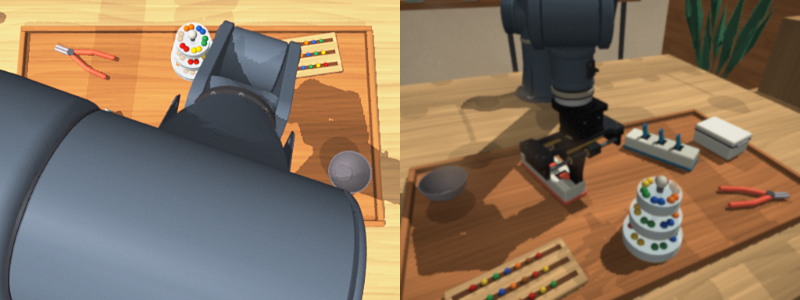

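The pass is complete with no residual force. I'll lift straight up and move aside to inspect.

Request:
play_rows --fingers '[255,255,255,255,255,255,255,255,255,255,255,255,255]' --linear '[[0,0,-30],[0,0,-70],[0,0,-110],[0,0,-140],[-40,10,-140],[-80,30,-140],[-120,60,-140],[-150,100,-140],[-170,140,-140],[-190,180,-140],[-200,220,-140],[-200,220,-140],[-200,220,-140]]' --rot '[[0,0,0],[0,0,0],[0,0,0],[0,0,0],[0,0,0],[0,0,0],[0,0,0],[0,0,0],[0,0,0],[0,0,0],[0,0,0],[0,0,0],[0,0,0]]'

```text
time_s: 6.35
position: [0.5093, -0.364, 0.2081]
tcp_rot: [[0.958, 0.287, -0.001], [0.287, -0.958, 0.001], [-0.0, -0.002, -1.0]]
force: [0.0, 0.4, 0.7]
opening: 0.007
```

```bash
python3 - <<'E'
from h import *
from rig import bot,capture
import cv2
s=bot.read_state();print(s['time_s'],s['position'],s['force'])
t=capture('top');s2=capture('scene')
cv2.imwrite('pics/t4.png',t[...,::-1]);cv2.imwrite('pics/s4.png',s2[...,::-1])
a=cv2.resize(t,(400,300));b=cv2.resize(s2[150:300,130:330],(400,300),interpolation=cv2.INTER_CUBIC)
c=cv2.resize(t[130:265,260:440],(400,300),interpolation=cv2.INTER_CUBIC)
cv2.imwrite('pics/c4.png',np.vstack([np.hstack([a,cv2.resize(s2,(400,300))]),np.hstack([c,b])])[...,::-1])
E
```

```text
6.35 [ 0.50927067 -0.36399791  0.20807949] [0.01481681 0.35896008 0.67741546]
```

View pics/c4.png

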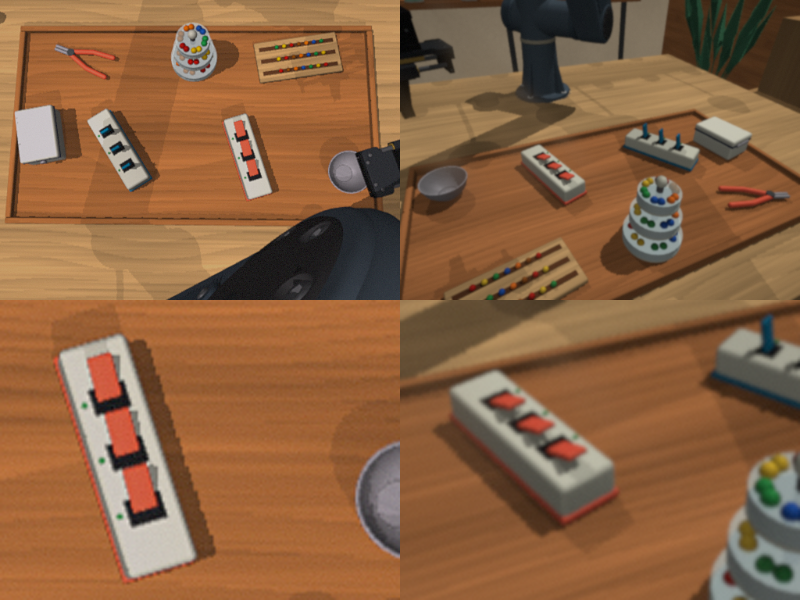

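Both views show all three coral toggles folded well over to +x by similar amounts. The teal toggles are still upright, nothing else has moved, and the arm is clear.

```bash
python3 -c "
from rig import bot
print(bot.hand_in())"
```

```text
the job is handed in; nothing more can be done
None
```

All three coral toggles are folded well over to the off side, and the job was handed in after about 6.5 s of robot time. I did it in one continuous pass with the shut fingertip about 17 mm above the top face, without lifting, then raised the arm clear and moved it aside.

- **Before the pass:** the overhead and wrist cameras placed the coral bank to within about 2 mm of each other.
- **After the pass:** the overhead and scene pictures show all three coral toggles folded by similar amounts. I judged this by eye and did not measure the angles.
- **Left alone:** the teal toggles are still upright, and the other items look unmoved.
- **Forces:** force readings after each move were all under 1 N. I did not read the force during the pass itself.

No check failed or disagreed.

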